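Stand a slim box in the gap on a narrow wire ledge

TASK

The slim cardboard accessory box with the white lid lies flat on the closet counter. First stand it on one of its small ends on the counter and let go; then take it again and stand it, still on end, in the gap between the spray can and the tall carton on the narrow wire ledge: upright, broad face square to the front of the ledge, not overhanging the ledge and touching neither neighbour. Leave the can, the carton, the shoe-polish tin and the brush where they are.

Things in the scene. Friction and masses are not known exactly. Their poses are not given: they have to be found in the camera images.
- case: The slim box to move: loose, rigid, closed cardboard box, white lid fixed on, 150 x 60 x 36 mm along its x, y, z; 0.11 to 0.25 kg, centre of mass at its middle. Origin: centre of its 150 x 60 mm underside, lid at +z. Starts lying flat, z up. Small ends (60 x 36 mm) at +x and -x: either may go down. Broad faces (150 x 60 mm) at z 0 and 36 mm.
- case_center (a point): Middle of the slim box, 18 mm up its own z from its origin; same axes.
- ledge: Fixed, narrow white wire ledge on two end posts, 48 mm deep (its x), 300 mm long (its y), flat top 90 mm above the counter; the wires act as a flat surface. Open to the front (-x), the back and above, no lip. Origin: on the counter below the middle of the ledge.
- ledge_top (a point): Middle of the ledge's top surface, 90 mm above the counter; x across its depth, y along its length, z up.
- spray_can: Loose metal spray can standing on the ledge, 44 mm across, 165 mm tall, 0.25 kg, with a cap. One neighbour of the gap, on either side. Origin: centre of its underside.
- carton: Loose tall cardboard carton standing on the ledge, 40 deep (x), 44 wide (y), 165 mm tall, 0.25 kg; the other neighbour of the gap. Origin: centre of its underside. Can and carton stand about 124 mm apart, centre to centre, so the gap is about 80 mm: the 60 mm wide box fits with 10 mm on each side, but not with fingers on its narrow sides.
- polish_tin: Loose flat round metal tin, 74 mm across, 24 mm tall, lying on the counter beyond the work. To be left alone. Origin: centre of its underside.
- brush: Loose wooden shoe brush, 50 x 150 x 40 mm (x, y, z), lying bristles down on the counter beyond the work. To be left alone. Origin: centre of its underside.
Things that resemble listed ones, but are neither listed nor needed, are in the scene too. What is shaped like the spray_can but green is not meant. Leave any blue look-alike of the case alone.

How it is judged:
On the way:
1. the slim box stands on one of its small ends on the counter, let go and still ((angle between case's own x axis and vertical below 0.12 rad or angle between case's own x axis and vertical above 3.0216 rad) and height (world z) of case_center between 0.069 and 0.081 m and linear speed of case below 0.02 m/s and angular speed of case below 0.2 rad/s and contact force between case and the fingers below 0.05 N and contact force between case and the arm below 0.05 N), for 0.2 s.
At the end, for the whole second after the job is handed in: The box stands on end on the ledge: upright to 0.08 rad, middle 75+-6 mm above its top, 8 mm from its centre line, width along it to 0.16 rad, under 74 mm from can and carton axes, touching neither; still, let go. Can and carton upright, moved under 15 mm ((angle between case's own x axis and vertical below 0.08 rad or angle between case's own x axis and vertical above 3.0616 rad) and z of case_center in the frame of ledge_top between 0.069 and 0.081 m and x of case_center in the frame of ledge_top between -0.008 and 0.008 m and angle between the y axis of case and the y axis of ledge, either way round below 0.16 rad and horizontal distance between case_center and spray_can below 0.074 m and horizontal distance between case_center and carton below 0.074 m and contact force between case and spray_can below 0.05 N and contact force between case and carton below 0.05 N and linear speed of case below 0.02 m/s and angular speed of case below 0.2 rad/s and contact force between case and the fingers below 0.05 N and contact force between case and the arm below 0.05 N and distance of each of spray_can, carton from where it was at the start of the episode below 0.015 m and angle between each of spray_can, carton's own z axis and vertical below 0.08 rad).
It fails at once if the can or the carton is pushed 25 mm away or tipped (distance of any of spray_can, carton from where it was at the start of the episode above 0.025 m or angle between any of spray_can, carton's own z axis and vertical above 0.3 rad).
It fails at once if the tin or the brush is shifted by more than 20 mm (distance of any of polish_tin, brush from where it was at the start of the episode above 0.02 m).
It also fails if it takes over 67 s, if anything falls off the work surface, if the arm or the gripper's body presses on something with over 40 N, if the wrist force passes 120 N, or if a joint passes its speed limit or range.

ROBOT

A 7-joint arm with a two-finger parallel gripper is mounted at the origin on the work surface. World frame = base frame: x ahead of the robot, y to its left, z up, the work surface at z = 0. Lengths are in m, angles in rad, forces in N, time in s.
With the tool pointing down it reaches from about 0.4 to 0.85 m from the base axis. Payload 6.9 kg.
Tool frame: the origin (TCP) lies midway between the tips of the shut fingers; the grasp point (between the pads) lies 19 mm behind it; z points along the fingers, y is the line along which they close (so a half turn about z gives the same grasp; the last joint's range is limited). The gripper opens to 85 mm and grips with 20 to 120 N. Pads are 22 mm wide; open, the fingers measure 114 mm over their backs; the gripper's body (76 mm by 85 mm) begins 54 mm behind the grasp point. The pads swing forward as they close: fully open they stand 13 mm farther back than shut.
Start: joints at [-1.008, 0.507, -0.238, 1.5, 0.126, 1.149, -0.155], TCP at [0.276, 0.561, 0.231] pointing down, gripper open.
Joint ranges: [-3.08, 3.08], [-0.24, 2.05], [-1.43, 1.35], [0, 2.5], [-1.52, 4.66], [0.17, 1.96], [-2.89, 2.89]. Speed limits (rad/s): [2.39, 2.39, 3.14, 3.14, 3.14, 3.14, 3.14].

INTERFACE

Orientations are given as a unit quaternion [x, y, z, w].
In Python, from plant import bot gives the robot as it stands.
- The arm moves only by the shell command python3 -m jog 'ROWS'. ROWS is JSON, one flat list of numbers, 5 for each row, row after row: the shift along the tool's x, y, z in mm, then the turn about the tool's z in rad, then the closure, from 0 (fully open) to 1 (shut). In form: [dx, dy, dz, yaw, hand, dx, dy, dz, yaw, hand, ...]. A call has 1 to 8 rows; each row is the pose to reach, as a shift and turn from the pose commanded when the call began, along the tool's axes at that moment; what a row does not reach only later rows make up. A row lasts 1/10 s, in which the tool goes at most 50 mm and 8.59 degrees, less where a joint would pass 70% of its speed; a pose out of reach is approached as far as the arm can. A call with a gripper value outside its range is refused whole. The fingers move at their own pace and stop on an object; the grip force is fixed at half the most. Time passes only in rows, so rows that repeat a pose let the fingers close. It gives the time, the measured TCP pose, the force, the opening and the grip force at its end, in the units of the state.
- bot.state(): the state, without advancing time (a new reading comes with each control period).
- bot.read_camera(name): name is "scene" or "top" or "wrist"; returns a dict with "image" (384x512x3 uint8, red, green, blue), "range_z" (384x512 float32, m along the optical axis (not along the pixel's ray), 0 where there is no reading), "fx", "fy", "cx", "cy" (pixels), "R" (3x3) and "t" (3): a world point X has camera coordinates R X + t; the wrist camera has in their place "mount" (4x4, takes a point from camera to tool coordinates, whose origin is the TCP and whose axes are the flange's). Camera axes: x right, y down, z forward; pixel columns grow to the right and rows downward; lengths in m; the calibration is good to about 2 mm. A picture is of the moment at which its call begins: read the wrist's pose just before it.
- bot.job_done(): hands the job in; it is judged then, once.
Trained networks look in a picture, given as the dict that the camera call returned (one of the last four; its "shot" number tells which), for a name from the list of things; names that differ only in an ending like _2 or _b are one class to them, and where a whole thing is asked for, a point or a joint stands for the part that bears it (a point fixed in the world has none). Each returns a list of dicts, best first, with "score" (0 to 1); they miss things now and then, are a little off and sometimes report something else, mostly with a low value. They report only what shows in the picture. A call takes as long as a camera call. They do not tell look-alikes from the thing itself.
- bot.outline_of(label, picture): "pixels" (384x512 bool, what is visible of it) and "rect" ([left, top, right, bottom] in pixels, round what is visible of it).
- bot.place_of(label, picture): "location" ([column, row] in pixels: a listed point, or the origin of a listed thing).
The state is a dict: "time": time; "q": joint angles; "dq": joint speeds; "joint_efforts": joint torques, N m; "ee_pos": TCP position; "eef_rot": TCP orientation; "force": force on the tool from outside, world axes, zero at the start; "ft_torque": the same for the moment, N m; "width": opening from 0.0 (shut) to 1.0 (fully open); "gripper_force": force on a finger pad.
Only numpy, scipy, OpenCV 4.12 (cv2) and the standard library are available. Lean on these libraries where they do the work, as an engineer would, in place of code of your own. Each camera call takes 0.05 s, during which the arm holds its last target. There are 200 camera calls.

## Working session

There is one attempt and no reset: what is moved stays moved. The work goes in short steps, Python scripts to look and compute and a shell command to move; the robot and the scene stay as the last step left them, time stands still between calls to the robot, and variables do not carry over. Pictures are saved under pics/ and viewed, at most 13 in all, crops included, and the job is handed in when it is done.

```bash
ls; mkdir -p pics; cat > h.py <<'E'
import numpy as np, cv2
from plant import bot
def world(p,m):
    v,u=np.nonzero(m&(p["range_z"]>0)); z=p["range_z"][v,u]
    c=np.stack([(u-p["cx"])*z/p["fx"],(v-p["cy"])*z/p["fy"],z],1)
    return (c-np.array(p["t"]))@np.array(p["R"])
def save(p,n): cv2.imwrite("pics/"+n,p["image"][:,:,::-1])
E
python3 - <<'E'
from h import *
s=bot.state();print(s)
for c in ["scene","top"]:
    p=bot.read_camera(c);save(p,c+"0.png")
    for l in ["case","ledge","spray_can","carton","polish_tin","brush"]:
        for d in bot.outline_of(l,p)[:3]:
            if d["score"]<.2: continue
            w=world(p,d["pixels"]); 
            print(c,l,round(d["score"],2),d["rect"],np.round(np.percentile(w,[2,50,98],axis=0),3).tolist(), p["image"][d["pixels"]].mean(0).round())
E
```

```text
pics
{'time': 0.0, 'q': array([-1.00748888,  0.50833447, -0.23751517,  1.50112388,  0.12572249,
        1.14889614, -0.15476974]), 'dq': array([ 0.00049084, -0.00235583,  0.00079133,  0.00013178, -0.00158668,
        0.00116469, -0.00184249]), 'joint_efforts': array([-3.85290168e-04, -6.20576262e+01, -2.18685508e+00, -2.49655151e+01,
        1.27600139e-02,  1.19057740e-02,  3.74816261e-05]), 'ee_pos': array([0.27610088, 0.56015488, 0.23043452]), 'eef_rot': array([ 2.26886827e-01,  9.73920728e-01, -8.68207079e-04, -1.72782065e-04]), 'force': array([-0.29057262,  0.2846385 , -0.22367611]), 'ft_torque': array([-0.03122876, -0.01146354,  0.00144155]), 'gripper_force': 0.0, 'width': 0.9991988220170537}
scene case 0.88 [178.5, 195.9, 237.5, 263.5] [[0.437, -0.196, 0.003], [0.517, -0.152, 0.034], [0.584, -0.102, 0.038]] [145. 142. 135.]
scene case 0.59 [196.7, 281.2, 233.1, 357.5] [[0.592, -0.387, 0.008], [0.647, -0.323, 0.035], [0.698, -0.248, 0.038]] [ 54.  85. 146.]
scene ledge 0.68 [239.6, 82.6, 321.7, 185.4] [[0.484, 0.045, -0.003], [0.531, 0.072, 0.023], [0.565, 0.401, 0.091]] [135. 
[... 1044 characters left out ...]
569, 0.341, 0.094]] [135. 135. 133.]
top spray_can 0.85 [167.0, 199.8, 202.7, 226.9] [[0.508, 0.077, 0.134], [0.527, 0.093, 0.255], [0.547, 0.118, 0.258]] [123. 125. 129.]
top spray_can 0.65 [141.5, 249.1, 178.9, 275.1] [[0.417, 0.136, 0.019], [0.438, 0.149, 0.164], [0.457, 0.175, 0.168]] [29. 84. 36.]
top carton 0.58 [83.8, 198.7, 137.8, 224.1] [[0.512, 0.201, 0.105], [0.53, 0.207, 0.255], [0.549, 0.244, 0.259]] [103. 101. 103.]
top polish_tin 0.71 [282.6, 103.8, 316.8, 139.1] [[0.693, -0.15, 0.003], [0.726, -0.117, 0.025], [0.76, -0.084, 0.029]] [145. 148. 155.]
top brush 0.82 [155.9, 100.0, 225.9, 127.4] [[0.715, 0.043, 0.032], [0.737, 0.114, 0.04], [0.762, 0.182, 0.044]] [117.  69.  37.]
```

View pics/scene0.png

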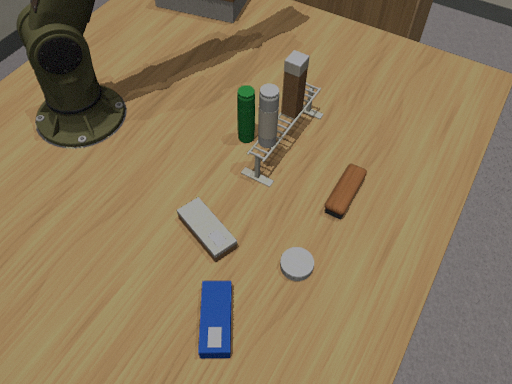

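View pics/top0.png

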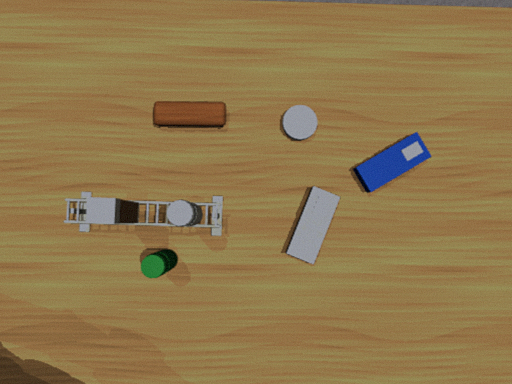

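```bash
python3 - <<'E'
from h import *
p=bot.read_camera("top")
for l,c in [("case",0),("ledge",0),("carton",0),("spray_can",0)]:
    d=bot.outline_of(l,p)[c]; w=world(p,d["pixels"])
    zt=np.percentile(w[:,2],90); k=w[abs(w[:,2]-zt)<.006]
    r=cv2.minAreaRect((k[:,:2]*1000).astype(np.float32)); print(l,zt,len(k),r)
E
```

```text
case 0.039965843956411194 1975 ((644.4047241210938, -313.3807067871094), (60.495460510253906, 151.64988708496094), 31.31447410583496)
ledge 0.09205704461590015 808 ((530.2755126953125, 193.82864379882812), (297.2894592285156, 47.99230194091797), 88.8511734008789)
carton 0.2574934229893488 750 ((530.7750854492188, 223.45062255859375), (46.30500030517578, 40.45534133911133), 88.52336120605469)
spray_can 0.2573752031148585 506 ((527.9015502929688, 98.9716796875), (39.79633712768555, 38.36313247680664), 1.8944648504257202)
```

The scene view shows the white-lidded case at about (207,228), the blue look-alike at (216,318), the grey can at (268,115), the green can at (246,115) and the carton at (295,85). The top view shows the case at (313,225), with the gap at about (150,213). I'll measure the white case precisely and work out the first move.

```bash
cat >> h.py <<'E'
from scipy.spatial.transform import Rotation as Ro
def case(p):
    best=None
    for d in bot.outline_of("case",p):
        col=p["image"][d["pixels"]].mean(0)
        if col[2]>col[0]*1.4: continue
        return d
def goal(x,y,z,ang):
    "tool shift mm + yaw to bring TCP to x,y,z with tool y axis at world angle ang (mod pi)"
    s=bot.state(); R=Ro.from_quat(s["eef_rot"]).as_matrix()
    d=R.T@(np.array([x,y,z])-s["ee_pos"])*1000
    a=np.arctan2(R[1,1],R[0,1]); yaw=-((ang-a+np.pi/2)%np.pi-np.pi/2)
    print("at",s["ee_pos"].round(4),"yang",round(a,3),"q",s["q"].round(2),"-> rows",d.round(1),"yaw",round(yaw,3)); return d,yaw
E
python3 - <<'E'
from h import *
p=bot.read_camera("top")
d=case(p); w=world(p,d["pixels"]); k=w[w[:,2]>.033]
r=cv2.minAreaRect((k[:,:2]*1000).astype(np.float32)); b=cv2.boxPoints(r); print(len(k),r)
c=np.array(r[0])/1000; e=[b[1]-b[0],b[2]-b[1]]; L=max(e,key=np.linalg.norm); L=L/np.linalg.norm(L); L*=np.sign(L[0])
g=c+.060*L; ang=np.arctan2(L[0],-L[1]); print(c,L,g,ang)
goal(*g,0.33,ang)
E
```

```text
2116 ((510.850830078125, -145.07260131835938), (61.3445930480957, 150.9041290283203), 68.75247955322266)
[ 0.51085083 -0.1450726 ] [ 0.93202347 -0.3623978 ] [ 0.56677224 -0.16681647] 1.199957
at [0.2763 0.5606 0.2313] yang 1.113 q [-1.01  0.51 -0.24  1.5   0.13  1.15 -0.15] -> rows [-582.1 -524.1  -98.7] yaw -0.087
```

```bash
python3 -m jog '[0,0,-50,0,0, 0,0,-100,0,0, -36,-33,-100,0,0, -582,-524,-100,-0.087,0, -582,-524,-100,-0.087,0, -582,-524,-100,-0.087,0, -582,-524,-100,-0.087,0, -582,-524,-100,-0.087,0]'; python3 -c "
from h import *
goal(.5668,-.1668,.12,1.2)"
```

```text
time: 1.85
ee_pos: [0.3872, 0.281, 0.3316]
eef_rot: [0.184, 0.983, 0.0, 0.0]
force: [2.0, 0.2, 0.3]
width: 1.005
gripper_force: 0.0
at [0.3872 0.281  0.3316] yang 1.2 q [-0.54  0.2  -0.17  1.69  0.04  1.25  0.48] -> rows [-329.5 -352.5  211.5] yaw 0.0
```

```bash
python3 -m jog '[-330,-352,0,0,0, -330,-352,0,0,0, -330,-352,0,0,0, -330,-352,0,0,0, -330,-352,0,0,0, -330,-352,0,0,0, -330,-352,0,0,0, -330,-352,0,0,0]';  python3 -m jog '[-10,-20,0,0,0,-10,-20,0,0,0,-10,-20,0,0,0]'; python3 -c "
from h import *
goal(.5668,-.1668,.12,1.2)"
```

```text
time: 2.65
ee_pos: [0.5365, -0.09, 0.3316]
eef_rot: [0.184, 0.983, 0.0, 0.0]
force: [1.5, 0.7, 0.6]
width: 1.003
gripper_force: 0.0
time: 2.95
ee_pos: [0.538, -0.1102, 0.3311]
eef_rot: [0.185, 0.983, 0.0, -0.0]
force: [0.8, 0.7, 0.1]
width: 1.0
gripper_force: 0.0
at [ 0.538  -0.1102  0.3311] yang 1.199 q [ 0.1   0.32  0.08  1.53 -0.03  1.3   1.38] -> rows [-47.5 -42.3 211.1] yaw -0.001
```

```bash
python3 -m jog '[-47,-42,0,0,0, -47,-42,0,0,0, -47,-42,50,0,0, -47,-42,100,0,0, -47,-42,150,0,0, -47,-42,200,0,0, -47,-42,211,0,0, -47,-42,211,0,0]'; python3 -c "
from h import *
goal(.5668,-.1668,-.004,1.2)
p=bot.read_camera('wrist');save(p,'w1.png')"
```

```text
time: 3.75
ee_pos: [0.5662, -0.1651, 0.1195]
eef_rot: [0.184, 0.983, 0.0, -0.002]
force: [0.7, -0.5, 2.1]
width: 0.996
gripper_force: 0.0
at [ 0.5662 -0.1651  0.1195] yang 1.202 q [ 0.19  0.56  0.08  1.74 -0.06  0.84  1.5 ] -> rows [ -1.6  -1.4 123.5] yaw 0.002
```

View pics/w1.png

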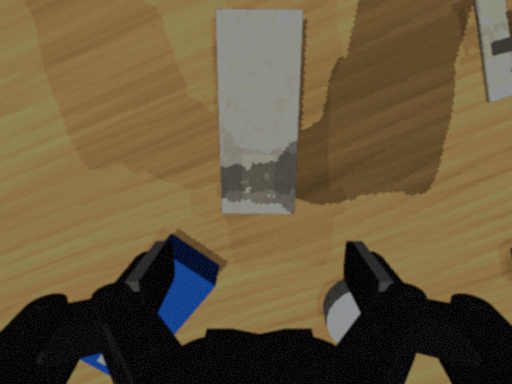

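The wrist view shows the case centred at column 259, between the fingertips (about 160 and 362), square to the tool. I'll descend and close.

```bash
python3 -m jog '[0,-1,50,0,0, 0,-1,90,0,0, 0,-1,110,0,0, 0,-1,120,0,0, 0,-1,124,0,0, 0,-1,124,0,0]'; python3 -m jog '[0,0,0,0,1,0,0,0,0,1,0,0,0,0,1,0,0,0,0,1,0,0,0,0,1,0,0,0,0,1,0,0,0,0,1]'
```

```text
time: 4.4
ee_pos: [0.5677, -0.1678, -0.0021]
eef_rot: [0.184, 0.983, -0.0, 0.001]
force: [0.2, -0.0, 0.5]
width: 1.002
gripper_force: 0.0
time: 5.1
ee_pos: [0.5675, -0.1678, -0.0019]
eef_rot: [0.184, 0.983, -0.0, 0.001]
force: [-0.6, 0.6, 7.7]
width: 0.696
gripper_force: 65.3
```

```bash
python3 -m jog '[0,0,-30,0,1, 0,0,-70,0,1, 0,0,-110,0,1, 0,0,-150,0,1, 0,0,-190,0,1, 0,0,-190,0,1,0,0,-190,0,1]'; python3 -c "
from h import *
p=bot.read_camera('scene');save(p,'s2.png')
d=case(p); w=world(p,d['pixels']);print(d['score'],d['rect'],np.percentile(w,[2,50,98],axis=0).round(3))"
```

```text
time: 5.8
ee_pos: [0.5666, -0.1676, 0.1875]
eef_rot: [0.184, 0.983, -0.0, 0.001]
force: [0.2, 0.8, -2.8]
width: 0.69
gripper_force: 66.1
0.73 [168.3, 140.6, 233.4, 208.1] [[ 0.432 -0.196  0.191]
 [ 0.486 -0.154  0.223]
 [ 0.585 -0.105  0.227]]
```

View pics/s2.png

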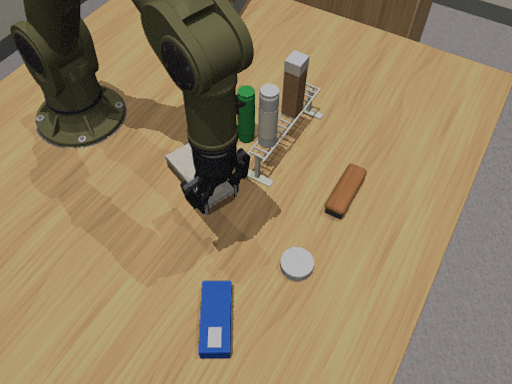

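The case stayed horizontal at about (200,170), so the pads hold it against rotation. I'll lower it and check whether the closure value changes the grip force, so it can pivot in a light grip.

```bash
python3 -m jog '[0,0,50,0,1, 0,0,100,0,1, 0,0,120,0,1, 0,0,120,0,0.5, 0,0,120,0,0.5]';  python3 -m jog '[0,0,0,0,0.4,0,0,0,0,0.4]'; python3 -m jog '[0,0,0,0,0.35,0,0,0,0,0.35]'; python3 -m jog '[0,0,0,0,0.33,0,0,0,0,0.33]'
```

```text
time: 6.4
ee_pos: [0.566, -0.1675, 0.0656]
eef_rot: [0.184, 0.983, 0.0, -0.001]
force: [0.1, -0.2, -1.1]
width: 0.695
gripper_force: 65.9
time: 6.6
ee_pos: [0.5673, -0.1678, 0.0678]
eef_rot: [0.184, 0.983, -0.0, 0.001]
force: [-0.3, 0.2, -0.7]
width: 0.691
gripper_force: 65.9
time: 6.8
ee_pos: [0.5667, -0.1676, 0.0671]
eef_rot: [0.184, 0.983, -0.0, 0.001]
force: [0.0, 0.3, -1.8]
width: 0.694
gripper_force: 65.9
time: 7.0
ee_pos: [0.5664, -0.1675, 0.0665]
eef_rot: [0.184, 0.983, -0.0, 0.0]
force: [-0.6, -0.0, -2.0]
width: 0.693
gripper_force: 65.9
```

```bash
for i in 1; do python3 -m jog '[0,0,0,0,0.318,0,0,0,0,0.318]'|tail -3; python3 -m jog '[0,0,0,0,0.314,0,0,0,0,0.314]'|tail -3;  python3 -m jog '[0,0,0,0,0.311,0,0,0,0,0.311]'|tail -3; python3 -m jog '[0,0,0,0,0.309,0,0,0,0,0.309]'|tail -3; done
```

```text
force: [-0.2, -0.5, -1.7]
width: 0.694
gripper_force: 65.9
force: [-0.7, 0.1, -1.0]
width: 0.69
gripper_force: 65.9
force: [-0.2, -0.5, -2.6]
width: 0.695
gripper_force: 65.9
force: [1.0, -0.1, -0.5]
width: 0.693
gripper_force: 65.9
```

```bash
python3 -m jog '[0,0,0,0,0.307,0,0,0,0,0.307]'|tail -3; python3 -m jog '[0,0,0,0,0.305,0,0,0,0,0.305]'|tail -3;  python3 -m jog '[0,0,0,0,0.303,0,0,0,0,0.303]'|tail -3; python3 -m jog '[0,0,0,0,0.301,0,0,0,0,0.301]'|tail -3;python3 -m jog '[0,0,0,0,0.299,0,0,0,0,0.299]'|tail -3
```

```text
force: [-0.1, -1.2, -2.4]
width: 0.696
gripper_force: 58.5
force: [-0.1, -0.7, -2.2]
width: 0.696
gripper_force: 47.4
force: [0.2, 0.2, -1.4]
width: 0.701
gripper_force: 36.9
force: [1.5, 0.3, -0.7]
width: 0.7
gripper_force: 27.0
force: [-0.3, -0.4, -1.2]
width: 0.702
gripper_force: 17.8
```

Grip force can be set through the closure. I'll ease it further and watch for rotation.

```bash
cat >> h.py <<'E'
def look():
    p=bot.read_camera('scene'); d=case(p); w=world(p,d['pixels']);print(round(d['score'],2),d['rect'],np.percentile(w,[2,50,98],axis=0).round(3).tolist()); return p
E
python3 -c "from h import *;look()"
python3 -m jog '[0,0,0,0,0.298,0,0,0,0,0.298]'|tail -1; python3 -c "from h import *;look()"
python3 -m jog '[0,0,0,0,0.297,0,0,0,0,0.297]'|tail -1;python3 -c "from h import *;look()"
```

```text
0.67 [177.2, 176.7, 235.6, 244.8] [[0.429, -0.198, 0.069], [0.486, -0.154, 0.102], [0.585, -0.105, 0.106]]
gripper_force: 13.7
0.94 [177.0, 176.4, 238.6, 245.2] [[0.433, -0.197, 0.07], [0.486, -0.155, 0.102], [0.585, -0.108, 0.106]]
gripper_force: 9.8
0.45 [281.5, 51.9, 306.1, 118.3] [[0.508, 0.199, 0.091], [0.534, 0.204, 0.193], [0.549, 0.246, 0.255]]
```

```bash
python3 - <<'E'
s=open('h.py').read().replace("if col[2]>col[0]*1.4: continue","if col[2]>col[0]*1.4 or col[2]<col[0]*.8: continue\n        if world(p,d['pixels'])[:,1].mean()>0: continue")
open('h.py','w').write(s)
E
python3 -m jog '[0,0,0,0,0.2965,0,0,0,0,0.2965]'|tail -1; python3 -c "from h import *;look()"
python3 -m jog '[0,0,0,0,0.296,0,0,0,0,0.296]'|tail -1;python3 -c "from h import *;look()"
python3 -m jog '[0,0,0,0,0.2957,0,0,0,0,0.2957]'|tail -1;python3 -c "from h import *;look()"
```

```text
gripper_force: 2.3
gripper_force: 1.2
gripper_force: 0.7Traceback (most recent call last):
  File "<string>", line 1, in <module>
    from h import *;look()
                    ~~~~^^
  File "h.py", line 23, in look
    p=bot.read_camera('scene'); d=case(p); w=world(p,d['pixels']);print(round(d['score'],2),d['rect'],np.percentile(w,[2,50,98],axis=0).round(3).tolist()); return p
                                                     ~^^^^^^^^^^
TypeError: 'NoneType' object is not subscriptable
Traceback (most recent call last):
  File "h.py", line 23, in look
    p=bot.read_camera('scene'); d=case(p); w=world(p,d['pixels']);print(round(d['score'],2),d['rect'],np.percentile(w,[2,50,98],axis=0).round(3).tolist()); return p
                                                     ~^^^^^^^^^^
TypeError: 'NoneType' object is not subscriptable
Traceback (most recent call last):
  File "h.py", line 23, in look
    p=bot.read_camera('scene'); d=case(p); w=world(p,d['pixels']);print(round(d['score'],2),d['rect'],np.percentile(w,[2,50,98],axis=0).round(3).tolist()); return p
                                                     ~^^^^^^^^^^
TypeError: 'NoneType' object is not subscriptable
```

```bash
python3 - <<'E'
from h import *
p=bot.read_camera('scene');save(p,'s3f.png')
q=bot.read_camera('wrist')
a=cv2.resize(p["image"][120:290,120:300],(423,400),interpolation=cv2.INTER_CUBIC)
b=cv2.resize(q["image"],(376,400))
cv2.imwrite("pics/s3.png",np.hstack([a,b])[:,:,::-1])
print(bot.state()["ee_pos"],bot.state()["gripper_force"])
E
```

```text
[ 0.56638319 -0.16753898  0.06629768] 0.7372861728072166
```

View pics/s3.png

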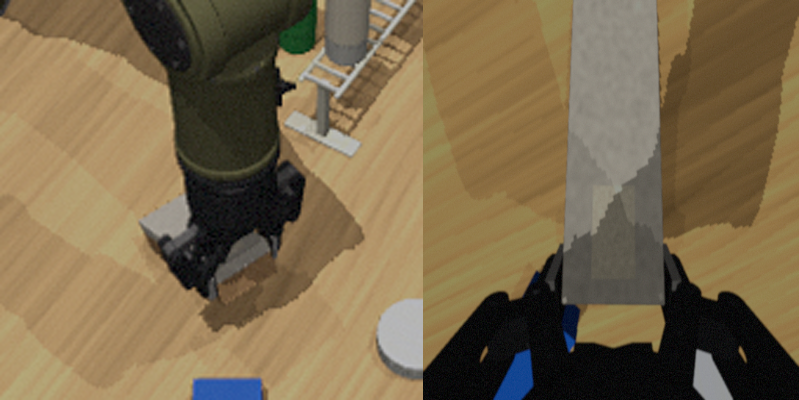

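The wrist view shows the case tilted and still between the fingertips, its near end at row 303 and its tail down on the counter. I'll measure the tilt from the wrist depth.

```bash
cat >> h.py <<'E'
def tilt():
    s=bot.state(); p=bot.read_camera('wrist'); M=np.array(p["mount"]); R=Ro.from_quat(s["eef_rot"]).as_matrix()
    z=p["range_z"]; v,u=np.mgrid[0:384,0:512]
    c=np.stack([(u-p["cx"])*z/p["fx"],(v-p["cy"])*z/p["fy"],z,np.ones_like(z)],-1)@M.T
    t=c[...,:3]*1000   # tool frame mm
    w=t/1000@R.T+s["ee_pos"]
    m=(z>0)&(abs(t[...,1])<24)&(w[...,2]>.008)&(t[...,2]>-60)&(v<330)
    k=t[m]; lo,hi=k[:,0].min(),k[:,0].max()
    ed=np.linspace(np.percentile(k[:,0],1),np.percentile(k[:,0],99),12)
    prof=[(round(x),round(float(np.median(w[...,2][m][abs(k[:,0]-x)<3])*1000))) for x in ed]
    f=np.polyfit(k[:,0],-k[:,2],1); print("ee",s["ee_pos"].round(4),"F",round(s["gripper_force"],1),"tilt deg",np.degrees(np.arctan(f[0])),len(k),"profile toolx,worldz",prof); return p
E
python3 -c "from h import *;tilt()"
```

```text
ee [ 0.5664 -0.1675  0.0663] F 0.7 tilt deg -28.34259701190509 29551 profile toolx,worldz [(-3, 102), (8, 96), (20, 90), (32, 84), (43, 77), (55, 71), (66, 65), (78, 59), (89, 52), (101, 46), (113, 40), (124, 34)]
```

Tilt is 28° with the tail on the counter. I'll swing the grip along an arc about the tail edge with a light grip.

```bash
python3 -m jog '[0,0,0,0,0.297, 9,0,-10,0,0.297, 18,0,-19,0,0.297, 28,0,-27,0,0.297, 38,0,-35,0,0.297, 38,0,-35,0,0.297]'; python3 -c "from h import *;tilt()"
```

```text
time: 11.15
ee_pos: [0.53, -0.1533, 0.103]
eef_rot: [0.184, 0.983, 0.0, 0.001]
force: [1.1, 0.3, 0.4]
width: 0.702
gripper_force: 0.2
ee [ 0.53   -0.1533  0.103 ] F 0.2 tilt deg -43.12027155667038 20101 profile toolx,worldz [(-26, 113), (-15, 125), (-4, 128), (7, 117), (18, 106), (30, 94), (41, 83), (52, 72), (63, 61), (74, 50), (85, 39), (96, 28)]
```

The case is now at about 45°, but the fingers have slipped towards the lid corner. I'll tighten, lift clear, then ease off so it swings.

```bash
python3 -m jog '[0,0,0,0,0.31, 0,0,0,0,0.31]'|tail -2; python3 -m jog '[0,0,-20,0,0.31, 0,0,-40,0,0.31, 0,0,-40,0,0.31]'; python3 -c "from h import *;tilt()"
```

```text
width: 0.692
gripper_force: 14.7
time: 11.7
ee_pos: [0.5319, -0.1542, 0.1426]
eef_rot: [0.184, 0.983, -0.0, 0.001]
force: [-0.1, -0.9, -1.7]
width: 0.691
gripper_force: 14.3
ee [ 0.5319 -0.1542  0.1426] F 14.3 tilt deg -45.41441072568457 17726 profile toolx,worldz [(-38, 146), (-27, 156), (-16, 162), (-5, 151), (6, 140), (17, 127), (28, 115), (38, 104), (49, 92), (60, 80), (71, 68), (82, 57)]
```

The grip is only at the fingertips near the lid edge. I'll lay the case back down and retry with a deeper grip and a controlled force.

```bash
python3 -m jog '[0,0,35,0,0.31, -18,0,57,0,0.31, -38,0,75,0,0.31, -48,0,95,0,0.31, -54,0,115,0,0.31, -58,0,128,0,0.31, -58,0,128,0,0.31]'; python3 -c "from h import *;tilt()"
```

```text
time: 12.45
ee_pos: [0.5861, -0.1753, 0.0141]
eef_rot: [0.185, 0.983, -0.0, 0.001]
force: [-1.7, 1.4, 18.1]
width: 0.689
gripper_force: 44.6
ee [ 0.5861 -0.1753  0.0141] F 44.6 tilt deg -0.0044128547253705006 37053 profile toolx,worldz [(-33, 36), (-20, 36), (-7, 36), (6, 36), (18, 36), (31, 36), (44, 36), (57, 36), (70, 36), (82, 36), (95, 36), (108, 36)]
```

The case lies flat again, with the head end at tool x ≈ -36. I'll regrip nearer the end and lower.

```bash
python3 -m jog '[0,0,0,0,0.1, 0,0,0,0,0, -23,0,0,0,0, -23,0,20,0,0, -23,0,20,0,0, -23,0,20,0,0.31, -23,0,20,0,0.31, -23,0,20,0,0.31]'; python3 -m jog '[0,0,0,0,0.31,0,0,0,0,0.31]'
```

```text
time: 13.3
ee_pos: [0.6069, -0.1836, -0.0048]
eef_rot: [0.185, 0.983, -0.0, 0.001]
force: [-1.9, 0.1, 7.8]
width: 0.694
gripper_force: 43.4
time: 13.5
ee_pos: [0.6069, -0.1836, -0.0048]
eef_rot: [0.184, 0.983, -0.0, 0.001]
force: [-1.2, 0.4, 8.3]
width: 0.698
gripper_force: 43.3
```

```bash
python3 -m jog '[0,0,-20,0,0.31, 0,0,-50,0,0.31, 0,0,-70,0,0.31,0,0,-70,0,0.31, 0,0,-70,0,0.303,0,0,-70,0,0.303]'|tail -2; python3 -m jog '[0,0,0,0,0.3,0,0,0,0,0.3]'|tail -1;  python3 -m jog '[0,0,0,0,0.299,0,0,0,0,0.299]'|tail -1; python3 -c "from h import *;tilt()"
```

```text
width: 0.696
gripper_force: 36.5
gripper_force: 17.1
gripper_force: 11.1
ee [ 0.6063 -0.183   0.0629] F 11.1 tilt deg -0.2046563244238804 42782 profile toolx,worldz [(-11, 104), (-1, 104), (10, 104), (20, 104), (30, 104), (41, 104), (51, 104), (61, 104), (72, 104), (82, 104), (92, 104), (102, 104)]
```

```bash
python3 -m jog '[0,0,0,0,0.2984,0,0,0,0,0.2984,0,0,0,0,0.2984]'|tail -1; python3 -c "from h import *;tilt()";python3 -m jog '[0,0,0,0,0.298,0,0,0,0,0.298,0,0,0,0,0.298]'|tail -1; python3 -c "from h import *;tilt()"
```

```text
gripper_force: 5.8
ee [ 0.6064 -0.1831  0.0634] F 5.8 tilt deg -30.421473719154463 31572 profile toolx,worldz [(-4, 106), (8, 100), (19, 93), (31, 86), (42, 79), (54, 73), (65, 66), (77, 59), (88, 53), (100, 46), (111, 39), (123, 33)]
gripper_force: 3.5
ee [ 0.6064 -0.1831  0.0633] F 3.5 tilt deg -30.40641064002576 31543 profile toolx,worldz [(-4, 106), (8, 100), (19, 93), (31, 86), (42, 79), (54, 73), (65, 66), (77, 59), (88, 52), (100, 46), (111, 39), (123, 33)]
```

```bash
python3 -m jog '[0,0,0,0,0.2985, 8,0,-8,0,0.2985, 16,0,-16,0,0.2985, 25,0,-24,0,0.2985, 34,0,-31,0,0.2985, 34,0,-31,0,0.2985]'|tail -1; python3 -c "from h import *;tilt()"
```

```text
gripper_force: 3.5
ee [ 0.5738 -0.1703  0.0959] F 3.5 tilt deg -47.010921818997446 22931 profile toolx,worldz [(-22, 119), (-11, 127), (0, 137), (10, 128), (21, 115), (32, 102), (42, 89), (53, 77), (63, 64), (74, 51), (85, 38), (95, 26)]
```

```bash
python3 -m jog '[0,0,0,0,0.2987, 10,0,-6,0,0.2987, 21,0,-11,0,0.2987, 32,0,-15,0,0.2987, 43,0,-18,0,0.2987, 43,0,-18,0,0.2987]'|tail -1; python3 -c "from h import *;save(tilt(),'w5.png')"
```

```text
gripper_force: 4.0
ee [ 0.5326 -0.1544  0.1127] F 4.0 tilt deg -57.447560509078436 19181 profile toolx,worldz [(-25, 140), (-17, 143), (-9, 147), (-1, 151), (7, 149), (15, 132), (23, 114), (31, 95), (39, 77), (47, 59), (55, 40), (63, 22)]
```

View pics/w5.png

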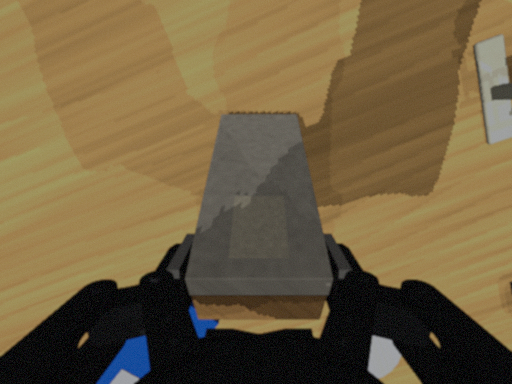

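The wrist view shows the lid face steep (about 66°) with the fingers on both narrow sides at rows 240–290. I'll finish the arc.

```bash
python3 -m jog '[10,0,-2,0,0.2988, 20,0,-4,0,0.2988, 30,0,-5,0,0.2988, 40,0,-5,0,0.2988, 49,0,-5,0,0.2988, 49,0,-5,0,0.2988]'|tail -1; python3 -c "from h import *;tilt()"
```

```text
gripper_force: 4.3
ee [ 0.4875 -0.1369  0.1173] F 4.3 tilt deg -59.385938613407276 18400 profile toolx,worldz [(-25, 146), (-18, 148), (-10, 151), (-3, 154), (5, 156), (12, 143), (19, 123), (27, 103), (34, 83), (42, 63), (49, 43), (56, 24)]
```

```bash
python3 -m jog '[0,0,1,0,0.2984, 0,0,2,0,0.2984, 8,0,2,0,0.2984, 16,0,2,0,0.2984, 24,0,2,0,0.2984, 32,0,2,0,0.2984]'; python3 -c "from h import *;tilt()"
```

```text
time: 17.8
ee_pos: [0.4582, -0.1255, 0.1153]
eef_rot: [0.184, 0.983, 0.0, -0.0]
force: [-0.2, 0.7, -2.1]
width: 0.7
gripper_force: 4.3
ee [ 0.4582 -0.1255  0.1153] F 4.3 tilt deg -59.691714667899305 18223 profile toolx,worldz [(-25, 144), (-18, 146), (-11, 149), (-4, 152), (4, 154), (11, 144), (18, 124), (25, 103), (32, 82), (40, 62), (47, 41), (54, 22)]
```

```bash
python3 -m jog '[0,0,0,0,0.298, 0,0,0,0,0.298]'|tail -1; python3 -c "from h import *;tilt()"; python3 -m jog '[0,0,0,0,0.2976, 0,0,0,0,0.2976]'|tail -1; python3 -c "from h import *;tilt()"
```

```text
gripper_force: 3.1
ee [ 0.4595 -0.1259  0.1155] F 3.1 tilt deg -59.6215215212605 18234 profile toolx,worldz [(-25, 144), (-18, 146), (-11, 149), (-4, 152), (3, 154), (11, 144), (18, 124), (25, 103), (32, 83), (40, 62), (47, 42), (54, 22)]
gripper_force: 0.9
ee [ 0.4596 -0.126   0.1154] F 0.9 tilt deg -60.36940428470826 17631 profile toolx,worldz [(-25, 143), (-18, 145), (-11, 147), (-4, 150), (3, 152), (10, 146), (17, 125), (24, 104), (31, 82), (38, 61), (45, 40), (52, 20)]
```

```bash
python3 -m jog '[0,0,0,0,0.2988, 3,0,1,0,0.2988, 10,0,2,0,0.2988, 18,0,2,0,0.2988, 26,0,2,0,0.2988, 34,0,2,0,0.2988]'; python3 -c "from h import *;tilt()"
```

```text
time: 18.95
ee_pos: [0.4266, -0.1132, 0.1131]
eef_rot: [0.184, 0.983, 0.0, -0.0]
force: [-0.9, -0.3, -1.9]
width: 0.7
gripper_force: 4.4
ee [ 0.4266 -0.1132  0.1131] F 4.4 tilt deg -62.99144496191172 15712 profile toolx,worldz [(-22, 149), (-18, 150), (-14, 150), (-10, 150), (-7, 151), (-3, 151), (1, 152), (5, 152), (9, 143), (13, 122), (17, 73), (21, 32)]
```

Tilt is now about 84°. Pressing down slightly will bring it flat onto its end; then I'll release.

```bash
python3 -m jog '[2,0,2,0,0.2988, 3,0,4,0,0.2988, 4,0,6,0,0.2988, 4,0,6,0,0.2988]'; python3 -c "from h import *;tilt()"
```

```text
time: 19.4
ee_pos: [0.424, -0.1122, 0.1076]
eef_rot: [0.184, 0.983, -0.0, 0.0]
force: [-0.8, -0.1, 5.8]
width: 0.703
gripper_force: 5.9
ee [ 0.424  -0.1122  0.1076] F 5.9 tilt deg -65.84549026413828 16028 profile toolx,worldz [(-17, 150), (-14, 150), (-11, 150), (-7, 150), (-4, 151), (0, 151), (3, 151), (6, 152), (10, 145), (13, 128), (16, 85), (20, 39)]
```

```bash
python3 -m jog '[0,0,0,0,0.297, 0,0,0,0,0.294, 0,0,0,0,0.28, 0,0,0,0,0.2, 0,0,0,0,0.0, 0,0,0,0,0.0, 0,0,0,0,0]'; python3 -c "from h import *;tilt()"; python3 -c "
from h import *
p=bot.read_camera('top')
for d in bot.outline_of('case',p)+bot.outline_of('case_center',p): print(d['score'],d['rect'])"
```

```text
time: 20.15
ee_pos: [0.4238, -0.1121, 0.1073]
eef_rot: [0.184, 0.983, -0.0, -0.0]
force: [0.2, 0.1, 0.5]
width: 1.0
gripper_force: 0.0
ee [ 0.4238 -0.1121  0.1073] F 0.0 tilt deg -49.20572061412197 15887 profile toolx,worldz [(-10, 151), (-7, 151), (-3, 150), (0, 150), (3, 150), (6, 150), (10, 150), (13, 150), (16, 150), (19, 150), (22, 127), (26, 130)]
0.85 [353.1, 131.3, 432.3, 194.3]
0.2 [64.6, 189.9, 220.5, 238.2]
0.62 [355.9, 131.3, 430.3, 192.2]
```

It is standing free, with its top at 150 mm. I'll raise and measure the standing box.

```bash
python3 -m jog '[0,0,-40,0,0, 0,0,-80,0,0, 0,0,-120,0,0, 0,0,-140,0,0,0,0,-140,0,0,0,0,-140,0,0]'|head -3; cat >> h.py <<'E'
def topbox(zlo=.143,zhi=.157,reg=None):
    s=bot.state(); p=bot.read_camera('wrist'); M=np.array(p["mount"]); R=Ro.from_quat(s["eef_rot"]).as_matrix()
    z=p["range_z"]; v,u=np.mgrid[0:384,0:512]
    c=np.stack([(u-p["cx"])*z/p["fx"],(v-p["cy"])*z/p["fy"],z,np.ones_like(z)],-1)@M.T
    w=c[...,:3]@R.T+s["ee_pos"]
    m=((z>0)&(w[...,2]>zlo)&(w[...,2]<zhi)).astype(np.uint8)
    n,lab,st,_=cv2.connectedComponentsWithStats(m)
    for i in range(1,n):
        if st[i,4]<600: continue
        k=w[lab==i]; print(st[i].tolist(),"z",np.median(k[:,2]).round(4),"minrect mm/deg",cv2.minAreaRect((k[:,:2]*1000).astype(np.float32)))
    return p
E
python3 -c "
from h import *
save(topbox(),'w6.png')"
```

```text
time: 20.95
ee_pos: [0.4236, -0.112, 0.2472]
eef_rot: [0.184, 0.983, 0.0, 0.0]
[223, 167, 72, 42, 2902] z 0.1498 minrect mm/deg ((421.2068176269531, -109.68550109863281), (60.93442916870117, 36.7635612487793), 68.50228881835938)
```

View pics/w6.png

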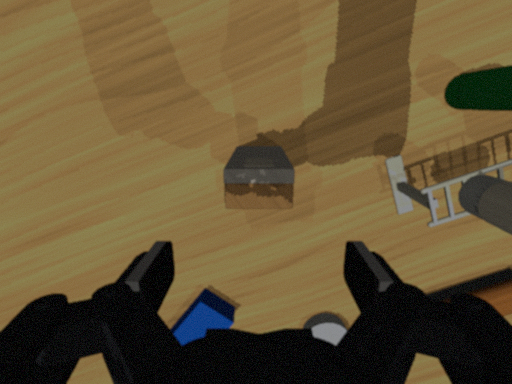

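The wrist view shows the case standing at (258,175) with its lid face and small top visible, centre (0.421, -0.110). I'll turn the tool a quarter turn to grip the broad faces.

```bash
python3 -m jog '[3,1,0,-1.567,0,3,1,0,-1.567,0,3,1,0,-1.567,0,3,1,0,-1.567,0,3,1,0,-1.567,0,3,1,0,-1.567,0,3,1,0,-1.567,0,3,1,0,-1.567,0]' | head -1;  python3 -c "
from h import *
goal(.4212,-.1097,.2472,2.767)"
```

```text
time: 21.8
at [ 0.4205 -0.1098  0.2457] yang 2.406 q [ 0.27  0.2  -0.09  1.94  0.02  1.01  2.58] -> rows [-0.6 -0.4 -1.5] yaw -0.361
```

Joint 7 nears its limit this way, so I'll use the other half turn.

```bash
python3 -m jog '[0,0,0,1.1,0,0,0,0,1.1,0,0,0,0,1.1,0,0,0,0,1.1,0,0,0,0,1.1,0,0,0,0,1.1,0,0,0,0,1.1,0,0,0,0,1.1,0]' | head -1;python3 -m jog '[0,0,0,1.1,0,0,0,0,1.1,0,0,0,0,1.1,0,0,0,0,1.1,0,0,0,0,1.1,0,0,0,0,1.1,0,0,0,0,1.1,0,0,0,0,1.1,0]' | head -1; python3 -c "
from h import *
goal(.4212,-.1097,.2472,-.375)"
```

```text
time: 22.6
time: 23.4
at [ 0.4205 -0.1098  0.2458] yang 0.195 q [-0.02  0.2   0.27  1.94 -0.06  1.    0.47] -> rows [-0.   0.7 -1.4] yaw 0.57
```

```bash
python3 -m jog '[0,1,0,0.57,0,0,1,0,0.57,0,0,1,0,0.57,0,0,1,0,0.57,0,0,1,0,0.57,0,0,1,0,0.57,0]' | head -1; python3 -c "
from h import *
topbox()
goal(.4212,-.1097,.11,-.375)"
```

```text
time: 24.0
[237, 159, 44, 68, 2805] z 0.1496 minrect mm/deg ((422.3038635253906, -109.36103820800781), (60.766902923583984, 36.462242126464844), 68.85588836669922)
at [ 0.4219 -0.1097  0.2466] yang -0.367 q [-0.1   0.21  0.36  1.94 -0.09  1.01 -0.06] -> rows [ -0.2  -0.5 136.6] yaw 0.008
```

```bash
python3 -m jog '[0,0,40,0,0, 0,0,80,0,0, 0,0,115,0,0, 0,0,137,0,0, 0,0,137,0,0, 0,0,137,0,1, 0,0,137,0,1, 0,0,137,0,1]'; python3 -m jog '[0,0,0,0,1,0,0,0,0,1,0,0,0,0,1,0,0,0,0,1,0,0,0,0,1]'; python3 -c "
from h import *
for z in (.40,): goal(.4212,-.1097,z,-.375)"
```

```text
time: 24.85
ee_pos: [0.4231, -0.11, 0.1115]
eef_rot: [0.825, 0.565, 0.001, 0.001]
force: [0.2, -0.2, -0.3]
width: 0.513
gripper_force: 0.0
time: 25.35
ee_pos: [0.4228, -0.1099, 0.1115]
eef_rot: [0.825, 0.565, 0.001, 0.001]
force: [-2.1, 1.0, 7.4]
width: 0.415
gripper_force: 59.2
at [ 0.4228 -0.1099  0.1115] yang -0.37 q [-0.03  0.39  0.31  2.15 -0.2   0.63  0.05] -> rows [-2.000e-01 -1.000e+00 -2.885e+02] yaw 0.005
```

```bash
python3 -m jog '[0,0,-30,0,1, 0,0,-75,0,1, 0,0,-120,0,1, 0,0,-165,0,1, 0,0,-210,0,1, 0,0,-255,0,1, 0,0,-285,0,1, 0,0,-285,0,1]'; python3 -c "
from h import *
goal(.53,.161,.395,-.02)"
```

```text
time: 26.15
ee_pos: [0.4234, -0.1105, 0.3997]
eef_rot: [0.825, 0.565, 0.003, 0.003]
force: [-0.2, -0.1, -2.1]
width: 0.413
gripper_force: 60.9
at [ 0.4234 -0.1105  0.3997] yang -0.37 q [-0.14  0.1   0.39  1.63 -0.04  1.4  -0.12] -> rows [291.6   1.2   5.3] yaw -0.35
```

```bash
python3 -m jog '[20,0,0,0,1, 60,0,0,-0.1,1, 100,0,0,-0.2,1, 140,0,0,-0.3,1, 180,0,0,-0.35,1, 220,0,0,-0.35,1, 260,1,0,-0.35,1, 285,1,0,-0.35,1]'|head -2; python3 -m jog '[4,2,0,0,1,4,2,0,0,1,4,2,0,0,1]'|head -3; python3 -c "
from h import *
p=topbox(.24,.27)
save(p,'w7.png');goal(.53,.161,.395,-.02)"
```

```text
time: 26.95
ee_pos: [0.5261, 0.1589, 0.3937]
time: 27.25
ee_pos: [0.528, 0.158, 0.395]
eef_rot: [0.715, 0.699, -0.001, 0.0]
[236, 86, 44, 49, 2107] z 0.255 minrect mm/deg ((529.6937255859375, 227.26844787597656), (43.684242248535156, 40.630184173583984), 88.882568359375)
at [0.5281 0.1578 0.3953] yang -0.022 q [-0.45  0.3   0.17  1.38 -0.05  1.46 -0.3 ] -> rows [3.3 1.9 0.3] yaw -0.002
```

View pics/w7.png

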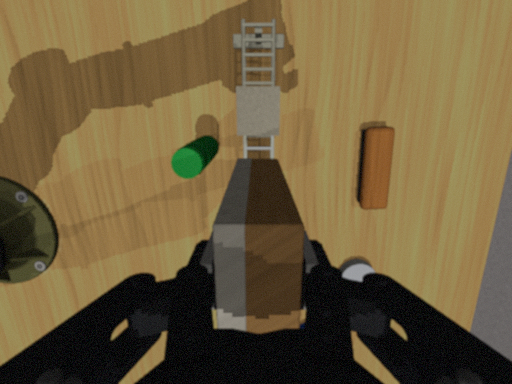

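The wrist view shows the held box square to the ledge, with the carton top at (258,110) and the gap just below it. I'll centre over the gap and lower partway.

```bash
python3 -m jog '[5,1.5,0,0,1, 5,1.5,0,0,1, 5,1.5,10,0,1, 5,1.5,25,0,1,  5,1.5,45,0,1, 5,1.5,70,0,1, 5,1.5,90,0,1, 5,1.5,90,0,1]'; python3 -c "
from h import *
p=bot.read_camera('scene'); cv2.imwrite('pics/s8.png',cv2.resize(p['image'][20:190,190:360],(600,600),interpolation=cv2.INTER_CUBIC)[:,:,::-1])"
```

```text
time: 28.1
ee_pos: [0.5283, 0.1638, 0.3021]
eef_rot: [0.714, 0.7, -0.003, -0.001]
force: [-0.8, -0.2, -2.1]
width: 0.41
gripper_force: 60.8
```

View pics/s8.png

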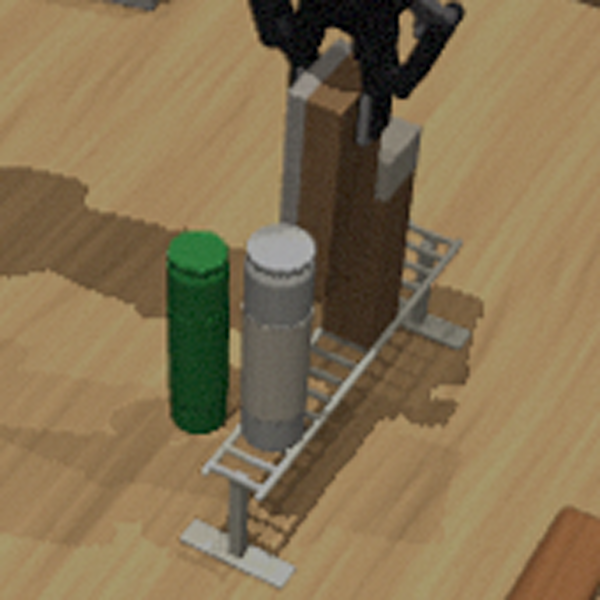

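The scene view shows the box held between the can (280,340) and the carton (370,250), with its lid facing the front. I'll check the clearances in the same camera's depth.

```bash
python3 - <<'E'
from h import *
p=bot.read_camera('scene')
def reg(u0,u1,v0,v1):
    m=np.zeros((384,512),bool); m[v0:v1,u0:u1]=1; return world(p,m)
for n,r in dict(boxface=(277,286,54,82),boxlid=(271,274,50,80),cartonface=(288,300,96,112)).items():
    w=reg(*r); print(n,np.percentile(w,[5,50,95],axis=0).round(4).tolist())
w=reg(258,280,90,147); w=w[(w[:,2]>.11)&(w[:,2]<.22)&(w[:,0]<.56)&(w[:,1]<.12)&(w[:,0]>.5)]
from scipy.optimize import least_squares
f=least_squares(lambda c:np.hypot(w[:,0]-c[0],w[:,1]-c[1])-.022,[.53,.1],loss='soft_l1',f_scale=.002); print("can axis",f.x,len(w))
E
```

```text
boxface [[0.5266, 0.1283, 0.26], [0.5359, 0.1309, 0.2941], [0.5448, 0.1336, 0.3255]]
boxlid [[0.5107, 0.1291, 0.2571], [0.5143, 0.1308, 0.2924], [0.5182, 0.1331, 0.3264]]
cartonface [[0.5277, 0.1996, 0.1082], [0.542, 0.203, 0.1335], [0.5481, 0.2221, 0.1582]]
can axis [0.52544156 0.10010463] 677
```

```bash
python3 -m jog '[1.5,1,0,0,1, 1.5,1,20,0,1, 1.5,1,40,0,1, 1.5,1,60,0,1, 1.5,1,80,0,1, 1.5,1,92,0,1, 1.5,1,97,0,1, 1.5,1,97,0,1]'; python3 -m jog '[0,0,1.5,0,1, 0,0,1.5,0,1]'|grep -E "pos|force:"
```

```text
time: 29.0
ee_pos: [0.5312, 0.166, 0.2084]
eef_rot: [0.714, 0.7, 0.0, 0.0]
force: [-2.1, -0.5, -1.2]
width: 0.414
gripper_force: 60.9
ee_pos: [0.5315, 0.1661, 0.2075]
force: [-0.7, -0.7, -2.0]
gripper_force: 60.9
```

```bash
python3 -m jog '[0,-2,2,0,1, 0,-2,3,0,1,0,-2,3,0,1]'|grep -E "pos|force:"; python3 -m jog '[0,0,1,0,1, 0,0,2,0,1,0,0,2,0,1]'|grep -E "pos|force:"; python3 -c "
from h import *
p=bot.read_camera('scene')
for n,r in dict(boxlid=(270,275,65,85),boxface=(279,286,65,84)).items():
    m=np.zeros((384,512),bool); m[r[2]:r[3],r[0]:r[1]]=1; w=world(p,m); print(n,np.percentile(w,[5,50,95],axis=0).round(4).tolist())"
```

```text
ee_pos: [0.5289, 0.166, 0.2038]
force: [-0.4, 0.0, -1.5]
gripper_force: 60.9
ee_pos: [0.529, 0.1659, 0.2017]
force: [0.8, 0.3, -1.8]
gripper_force: 61.2
boxlid [[0.4932, 0.1196, 0.2215], [0.5054, 0.1525, 0.2488], [0.52, 0.1625, 0.2732]]
boxface [[0.3804, 0.1479, -0.0016], [0.5227, 0.1646, 0.2387], [0.5348, 0.4483, 0.2801]]
```

```bash
for i in 1 2 3; do python3 -m jog '[0,0,1,0,1, 0,0,1,0,1]'|grep -E "pos|force:"; done; python3 -c "
from h import *
p=bot.read_camera('scene');cv2.imwrite('pics/s9.png',cv2.resize(p['image'][40:180,200:340],(560,560),interpolation=cv2.INTER_CUBIC)[:,:,::-1])"
```

```text
ee_pos: [0.5291, 0.166, 0.2016]
force: [-1.8, -0.3, 4.9]
gripper_force: 61.8
ee_pos: [0.5291, 0.166, 0.2015]
force: [-4.9, -1.2, 12.4]
gripper_force: 62.7
ee_pos: [0.5291, 0.166, 0.2015]
force: [-6.6, -2.5, 21.0]
gripper_force: 63.7
```

View pics/s9.png

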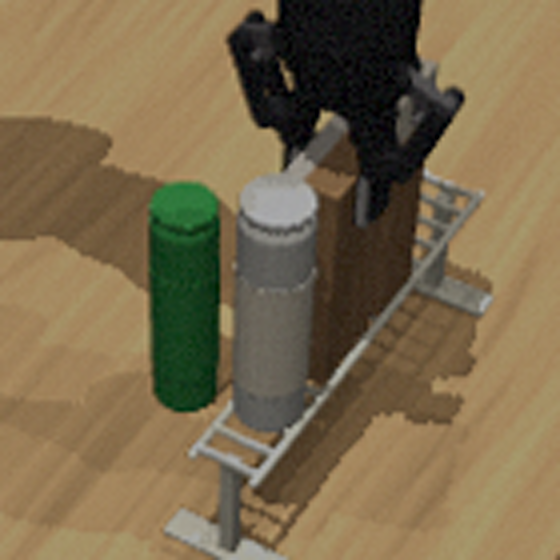

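The box is seated on the ledge between the can (275,300) and the carton, with contact felt. I'll relieve the force, release and withdraw.

```bash
python3 -m jog '[0,0,-2,0,1, 0,0,-2,0,0.6, 0,0,-2,0,0.57, 0,0,-2,0,0.5, 0,0,-2,0,0.3, 0,0,-2,0,0, 0,0,-2,0,0, 0,0,-2,0,0]'; python3 -m jog '[0,0,-10,0,0, 0,0,-40,0,0, 0,0,-80,0,0, 0,0,-120,0,0, 0,0,-150,0,0, 0,0,-150,0,0]'|head -2;python3 -m jog '[0,80,0,0,0,0,80,0,0,0,0,80,0,0,0]'|head -2; python3 -c "
from h import *
p=topbox(.225,.27);save(p,'w10.png')
p=bot.read_camera('top')
for l in ('case','spray_can','carton'):
  for d in bot.outline_of(l,p)[:3]:
    w=world(p,d['pixels']); k=w[abs(w[:,2]-np.percentile(w[:,2],90))<.006]; print(l,round(d['score'],2),k[:,2].mean().round(3),cv2.minAreaRect((k[:,:2]*1000).astype(np.float32)))"
```

```text
time: 31.3
ee_pos: [0.529, 0.166, 0.2007]
eef_rot: [0.714, 0.7, -0.0, -0.0]
force: [0.0, 0.1, 0.5]
width: 1.001
gripper_force: 0.0
time: 31.9
ee_pos: [0.5307, 0.1662, 0.3562]
time: 32.2
ee_pos: [0.6115, 0.1634, 0.3489]
[124, 92, 65, 58, 3443] z 0.2547 minrect mm/deg ((529.6871337890625, 226.99899291992188), (44.62174606323242, 41.708961486816406), 88.46410369873047)
[144, 154, 49, 67, 2847] z 0.2394 minrect mm/deg ((529.6058959960938, 166.10801696777344), (60.54611587524414, 37.039100646972656), 89.31021881103516)
[147, 226, 51, 53, 1182] z 0.2461 minrect mm/deg ((532.492431640625, 107.34959411621094), (30.954811096191406, 42.65040588378906), 35.48958969116211)
case 0.96 0.038 ((644.0324096679688, -313.54815673828125), (60.90891647338867, 151.68055725097656), 30.840789794921875)
case 0.91 0.241 ((530.238037109375, 161.86471557617188), (60.22353744506836, 35.82957458496094), 87.71446228027344)
case 0.4 0.256 ((530.4472045898438, 223.40696716308594), (45.62419128417969, 39.66535949707031), 88.28268432617188)
spray_can 0.66 0.166 ((434.7995910644531, 157.6451416015625), (38.804229736328125, 40.514015197753906), 0.11309467256069183)
spray_can 0.57 0.256 ((527.935546875, 98.8031234741211), (39.80440902709961, 38.28797912597656), 0.6263201236724854)
spray_can 0.43 0.09 ((530.0112915039062, 179.73977661132812), (269.1240234375, 47.92632293701172), 88.83068084716797)
carton 0.68 0.256 ((530.430908203125, 223.40740966796875), (45.67280578613281, 39.57187271118164), 88.18893432617188)
```

View pics/w10.png

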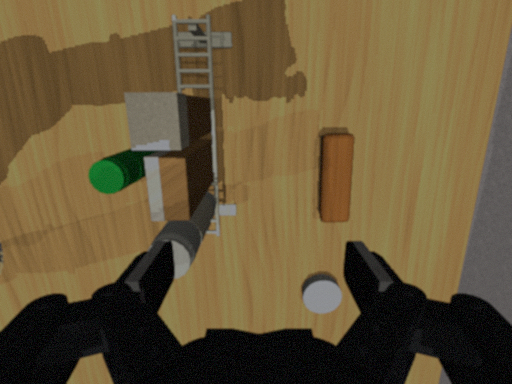

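The wrist view shows the box standing at (180,185) between the carton and the can. It is upright and centred: 63 mm and 61.5 mm from the two axes, with the neighbours unmoved. I'll hand it in.

```bash
python3 -m jog '[0,0,0,0,0,0,0,0,0,0]'|head -1; python3 -c "
from h import *
print(bot.job_done())"
```

```text
time: 32.65
the job is handed in; nothing more can be done
None
```

I stood the case on end on the counter and let go, then placed it upright in the ledge gap; my last measurement showed it square, centred between can and carton, with neither moved. I handed the job in at 32.65 s on the robot's clock, and no verdict came back.

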